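# Lift a wet-painted cover plate off its stand with a spatula

### The arm

A 6-joint arm with a two-finger parallel gripper is mounted at the origin on the work surface. World frame = base frame: x ahead of the robot, y to its left, z up, the work surface at z = 0. Lengths are in mm, angles in rad, forces in N, time in s.
With the tool pointing down it reaches from about 350 to 875 mm from the base axis. Payload 4.2 kg.
Tool frame: the origin (TCP) lies between the finger pads; the fingertips stand 14 mm ahead of it and the grasp point (between the pads) lies 5 mm behind it; z points along the fingers, y is the line along which they close (so a half turn about z gives the same grasp; the last joint's range is limited). The gripper opens to 85 mm and grips with 20 to 120 N. Pads are 22 mm wide; open, the fingers measure 114 mm over their backs; the gripper's body (76 mm by 85 mm) begins 54 mm behind the grasp point. The pads swing forward as they close: fully open they stand 13 mm farther back than shut.
Start: joints at [1.436, 0.385, 0.008, 0, -1.194, -0.259], TCP at [239.779, 577.153, 245.312] pointing down, gripper open.
Joint ranges: [-3.14, 3.14], [-1.21, 2.06], [-1.07, 1.41], [-3.16, 2.05], [-2.99, -0.16], [-3.1, 3.1]. Speed limits (rad/s): [2.79, 2.79, 3.14, 3.14, 3.14, 3.14].

### API

Orientations are given as a unit quaternion [x, y, z, w].
In Python, from bench import * gives the robot as it stands.
- The arm moves only by the tool carry_out, never from a script. Its argument "motion" is a list of rows, each a list of 7 numbers: the turn, a rotation vector about the tool's x, y, z in rad, then the shift along the tool's x, y, z in mm, then the opening, from -1 (shut) to 1 (fully open), so that 0 is half open. A call has 1 to 5 rows; each row is the pose to reach, as a shift and turn from the pose commanded when the call began, along the tool's axes at that moment; what a row does not reach only later rows make up. A row lasts 1/8 s, in which the tool goes at most 62.5 mm and 10.7 degrees, less where a joint would pass 70% of its speed; a pose out of reach is approached as far as the arm can. A call with a gripper value outside its range is refused whole. The fingers move at their own pace and stop on an object; the grip force is fixed at half the most. Time passes only in rows, so rows that repeat a pose let the fingers close. It gives the time, the measured TCP pose, the force, the opening and the grip force at its end, in the units of the state.
- read_state(): the state, without advancing time (a new reading comes with each control period).
- get_image(name): name is "side" or "top"; returns a dict with "color" (420x560x3 uint8, blue, green, red), "mtx" (3x3 intrinsics, pixels), "position" and "orientation" of the camera in the world. Camera axes: x right, y down, z forward; pixel columns grow to the right and rows downward; lengths in mm; the calibration is good to about 2 mm. A picture is of the moment at which its call begins. There is no depth.
- job_done(): hands the job in; it is judged then, once.
The state is a dict: "clock": time; "joints": joint angles; "joint_vel": joint speeds; "joint_efforts": joint torques, N m; "position": TCP position; "ee_rot": TCP orientation; "contact_force": force on the tool from outside, world axes, zero at the start; "wrist_torque": the same for the moment, N m; "gripper_width": finger opening in mm; "grasp_force": force on a finger pad.
Only numpy, scipy, OpenCV 4.12 (cv2) and the standard library are available. Lean on these libraries where they do the work, as an engineer would, in place of code of your own. Each camera call takes 0.05 s, during which the arm holds its last target. There are 200 camera calls.

### The job

The paint on the green octagonal cover plate is still tacky, so do not touch it with the gripper. Take the orange-handled spatula, slide its blade under the plate on the paint stand, lift the plate clear and carry it level to the parts tray, where you lower it gently and centred onto the two black rubber rails and draw the blade out. Then put the spatula back on its black mat with the blade lying flat, and leave the other parts undisturbed.

Things in the scene. Friction and masses are not known exactly. Their poses are not given: they have to be found in the camera images.
- spatula_grip (a point): Hold the spatula here: centre of the orange handle, a 24 x 24 bar, 95 long, two flat sides facing +-y (pinch along y, gripper in line with the handle). Axes are the blade's. The handle rises backwards at 50 degrees above the blade (40 from vertical), direction from blade to end (-0.643, 0, 0.766); this point is at (-113.6, 0, 74.3) from spatula_blade, the bar reaches 58 below and 37 above it.
- spatula_blade (a point): Centre of the underside of the spatula's flat steel blade, 105 long (x) by 58 wide (y) by 3 thick; x points to the free tip (52.5 ahead), the handle starts at the rear edge (52.5 behind). z up. At the start the blade lies flat on the mat.
- plate_center (a point): Centre (half-way up) of the green octagonal steel cover plate, 120 across the flats, 5 thick, about 0.09 to 0.18 kg, loose. It starts lying flat across the stand's two rails, up to 8 off their middle along x and y. z up.
- stand: Dark steel paint stand, fixed. Origin on the bench below the middle of its rails; x is the way to slide the blade in, y sideways, z up. Base 4 thick, x -75 to 100. Two rails, x -60 to 60, 8 wide, at y = +-46 (84 clear between), tops 20 above the bench: the gap under the plate is 4 to 20 high. Stop 36 high at x = 92. See stand_bar for the bar over the way in.
- stand_bar (a point): Middle of the horizontal conduit bar over the way into the stand: 20 diameter, axis 160 above the bench, at x = -110 of the stand, along y from -105 to 60 there, on a post at y = -100. Blade and plate pass under it; it leaves no room for a gripper held vertically on the handle, only for one leaning back with the handle. Axes as the stand.
- tray_rails (a point): Target in the aluminium tray (fixed): middle between its two black rubber rails, level with their tops, 19 above the bench. x is the way in from the open side, y sideways, z up. Rails x -60 to 60, 8 wide, at y = +-46 (84 clear between); the floor between them is 16 below this point. Tray walls, tops 9 above this point, at x = 83 and y = +-80; open at x = -75.
- mat: Black rubber mat for the spatula, fixed, 170 (x) by 100 (y), 4 thick; origin at the centre of its underside on the bench.
- spatula: The whole cranked spatula, 0.16 kg; its frame is that of spatula_blade. It stands by itself on its blade.
- plate: The green plate; origin at the centre of its underside, 2.5 below plate_center.
- tray: The parts tray; axes as tray_rails, origin on the bench 19 below that. Beyond y = -80 lie a narrow pocket with small parts and, from y = -150 to -208, a closed compartment 39 high with a cam lever on top reaching 70 above the bench.
- junction_box: octagonal open steel junction box, 100 across, 40 high, loose on the bench; bystander
- coupling_a: grey PVC conduit coupling, tube 48 diameter, 65 high, standing on the bench; bystander
- coupling_b: second grey PVC coupling, same as coupling_a; bystander
- tester: red voltage tester pen, 147 long, 16 thick, lying in the tray's narrow pocket; bystander
- bolt_a: brass split bolt about 40 long, 20 thick, in the tray's narrow pocket; bystander
- bolt_b: same as bolt_a
- bolt_c: same as bolt_a
Not all that is in view belongs to the job. What is shaped like the spatula but pink or red is not meant. Of the things shaped like the plate, the green one is meant.

How it is judged (in metres and radians):
On the way, in this order (a step that is already met when the one before it is completed fails the run):
1. the plate is carried on the spatula, lifted at least 10 mm clear of the stand's rails (z of plate_center in the frame of stand above 0.0325 m and contact force between plate and spatula above 0.3 N and contact force between plate and stand below 0.05 N), for 0.3 s.
2. the plate lies level on the tray's rails, centred within 20 mm, and the spatula no longer touches it (horizontal distance between plate_center and tray_rails below 0.02 m and z of plate_center in the frame of tray_rails between -0.001 and 0.007 m and angle between plate_center's own z axis and vertical below 0.08 rad and contact force between plate and spatula below 0.05 N and contact force between plate and tray above 0.3 N), for 0.2 s.
At the end, for the whole second after the job is handed in: The plate rests level (within 0.08 rad) on both rubber rails of the tray, its centre within 20 mm of their middle, untouched by the spatula; the spatula lies on its mat, blade flat (within 0.1 rad) and blade centre within 45 mm of the mat's centre; both at rest (all of step 2 and linear speed of each of plate, spatula below 0.02 m/s and horizontal distance between spatula_blade and mat below 0.045 m and z of spatula_blade in the frame of mat below 0.01 m and angle between spatula_blade's own z axis and vertical below 0.1 rad).
It fails at once if the gripper or arm touches the painted plate (contact force between any of the fingers, the arm and plate above 0.3 N).
It fails at once if the plate is tipped more than about 20 degrees (angle between plate_center's own z axis and vertical above 0.35 rad).
It fails at once if the plate is dropped or pressed hard on the tray (over 15 N) (contact force between plate and tray above 15 N).
It fails at once if a bystander is moved by more than 30 mm (distance of any of junction_box, coupling_a, coupling_b, tester, bolt_a, bolt_b, bolt_c from where it was at the start of the episode above 0.03 m).
It also fails if it takes over 72 s, if anything falls off the work surface, if the arm or the gripper's body presses on something with over 40 N, if the wrist force passes 120 N, or if a joint passes its speed limit or range.

## Working session

There is one attempt and no reset: what is moved stays moved. The work goes in short steps, Python scripts to look and compute and a tool call to move; the robot and the scene stay as the last step left them, time stands still between calls to the robot, and variables do not carry over. Pictures are saved under pics/ and viewed, at most 10 in all, crops included, and the job is handed in when it is done.

Besides the shell and the picture viewer there is one more tool, called after ">>>" as name(argument=value, ...) on one line, values as JSON. carry_out: Moves the arm, as the interface text tells. Its arguments: {"type":"object","properties":{"motion":{"type":"array"}},"required":["motion"]}

```bash
mkdir -p pics; ls
python3 - <<'E'
from bench import *
import cv2
for n in ("side","top"):
    d=get_image(n); cv2.imwrite(f"pics/{n}0.png",d["color"]); print(n,d["mtx"],d["position"],d["orientation"])
s=read_state(); print(s)
E
```

```text
pics
side [[427.07917928   0.         274.90748942]
 [  0.         427.07917928 207.45579275]
 [  0.           0.           1.        ]] [ 428.12880795 1040.39083941 1014.3114332 ] [-0.03764217  0.91222145 -0.4079184   0.00613778]
top [[482.0847534    0.         278.10507997]
 [  0.         482.0847534  206.09212659]
 [  0.           0.           1.        ]] [ 201.86907203   72.95080468 1454.89602145] [-0.69838817  0.70940016 -0.06659497  0.06760541]
{'clock': 0.1, 'joints': array([ 1.43561812e+00,  3.85473894e-01,  6.78781791e-03, -4.12771901e-04,
       -1.19402321e+00, -2.58628491e-01]), 'joint_vel': array([ 0.00027104, -0.00148145,  0.00379465,  0.00295899,  0.00012885,
       -0.00299321]), 'joint_efforts': array([-4.03975209e-04, -3.93317699e+01,  1.88930154e+01,  4.19802144e+00,
       -2.55031671e-03,  4.30226734e-06]), 'position': array([239.59984549, 576.72144023, 244.3476491 ]), 'ee_rot': array([ 9.80661727e-01, -1.95708013e-01, -1.32469873e-04,  9.66493058e-04]), 'contact_force': array([-0.34088065,  0.20804651, -0.6213501 ]), 'wrist_torque': array([-0.02576551, -0.01574296,  0.02028109]), 'grasp_force': 0.0, 'gripper_width': 85.56009943954727}
```

View pics/side0.png

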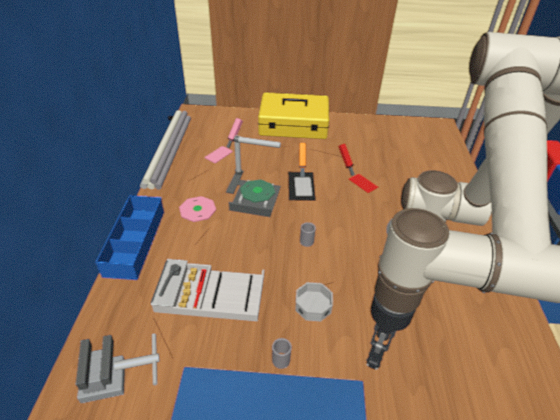

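View pics/top0.png

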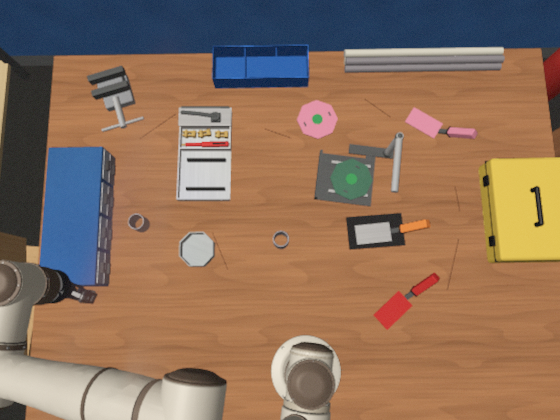

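The top view shows the orange spatula at about (373,233), handle to the right, and the stand at (346,178) with its bar at (397,165). The tray is at (205,174), open to the right. All three point roughly along world +y. I'll enlarge these areas to measure them.

Run:
```python
import cv2
im=cv2.imread("pics/top0.png")
def crop(x0,y0,w,h,k,f):
    c=cv2.resize(im[y0:y0+h,x0:x0+w],None,fx=k,fy=k,interpolation=cv2.INTER_CUBIC)
    for i in range(0,w,10): cv2.putText(c,str(x0+i),(i*k,9),0,.35,(255,255,255)); cv2.line(c,(i*k,10),(i*k,16),(255,255,255))
    for i in range(0,h,10): cv2.putText(c,str(y0+i),(0,i*k+4),0,.35,(255,255,255)); cv2.line(c,(24,i*k),(30,i*k),(255,255,255))
    cv2.imwrite(f,c)
crop(307,128,132,99+22-22+0,6,"pics/c1.png")
crop(305,150,132,100,6,"pics/c1.png")
crop(165,100,80,105,5,"pics/c2.png")
```

```text
(no output)
```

View pics/c1.png

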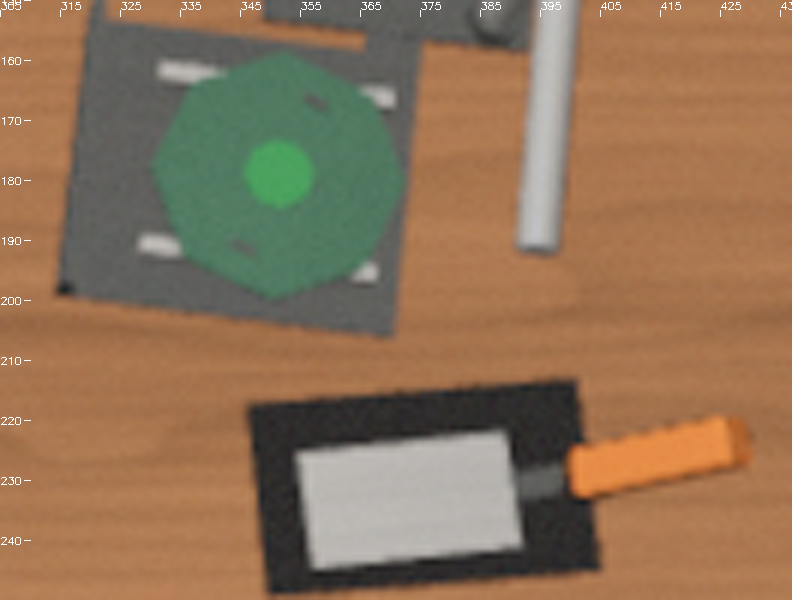

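View pics/c2.png

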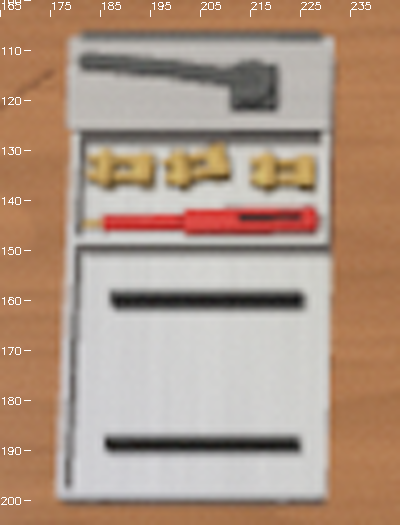

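```bash
cat > h.py <<'E'
from bench import *
import numpy as np, cv2
from scipy.spatial.transform import Rotation as R
def onplane(d,px,z):
    r=R.from_quat(d["orientation"]).as_matrix()@np.linalg.solve(d["mtx"],np.array([px[0],px[1],1.]))
    return d["position"]+r*(z-d["position"][2])/r[2]
E
python3 - <<'E'
from h import *
d=get_image("top")
A=lambda u,v,z:onplane(d,(305+(u+.5)/6-.5,150+(v+.5)/6-.5),z)
B=lambda u,v,z:onplane(d,(165+(u+.5)/5-.5,100+(v+.5)/5-.5),z)
np.set_printoptions(precision=1,suppress=True)
def rep(n,p,ax):
    p=np.array(p); c=p.mean(0); v=ax(p); print(n,"c",c,"yaw",np.degrees(np.arctan2(v[1],v[0])),"L",np.linalg.norm(v), "W",np.linalg.norm((p[0]+p[1]-p[2]-p[3])/2)); 
q=lambda p:(p[0]-p[1]-p[2]+p[3])/2
rep("blade",[A(297,452,7),A(506,431,7),A(522,546,7),A(313,570,7)],q)
rep("mat",[A(249,406,4),A(577,380,4),A(600,570,4),A(270,593,4)],q)
rep("stand",[A(158,70,20),A(394,97,20),A(377,272,20),A(138,243,20)],q)
rep("tray",[B(111,300,19),B(303,300,19),B(300,444,19),B(106,444,19)],q)
print("plate",A(280,174,25)); print("bar",A(538,250,163),A(556,0,163)); print("base near corners",A(393,337,4),A(421,40,4),A(58,296,4))
print("handle end top",A(738,440,140),"handle lower",A(578,470,55))
c=(A(570,445,30)+A(590,498,30))/2
s=read_state(); print(s["clock"],R.from_quat(s["ee_rot"]).as_matrix())
E
```

```text
blade c [ 393.5 -212.3    7. ] yaw 95.26381347839991 L 106.32682575042496 W 59.46109114078608
mat c [ 400.4 -220.6    4. ] yaw 93.38479147461511 L 167.16046516374638 W 96.38727957694778
stand c [ 562.4 -145.8   20. ] yaw 82.13109113283026 L 121.72775511456612 W 92.28835097693367
tray c [582.4 294.2  19. ] yaw 89.07587732626854 L 118.70593348200205 W 91.32369356125506
plate [ 558.9 -151.7   25. ]
bar [ 486.8 -246.3  163. ] [ 605.7 -261.9  163. ]
base near corners [ 477.6 -208.9    4. ] [ 634.8 -231.6    4. ] [501.7 -38.5   4. ]
handle end top [ 401.1 -338.4  140. ] handle lower [ 400.4 -285.8   55. ]
0.15 [[ 0.9 -0.4 -0. ]
 [-0.4 -0.9 -0. ]
 [ 0.   0.  -1. ]]
```

```bash
cat >> h.py <<'E'
from scipy.spatial.transform import Slerp
RT=np.array([[-.766,0,-.643],[0,1,0],[.643,0,-.766]]).T  # tool axes (columns) in the blade frame
H=np.array([-.643,0,.766]); GRIP=np.array([-113.6,0,74.3])
def frame(yaw): return R.from_euler("z",yaw,degrees=True)
def tcp(x,y,z,yaw,up=3.,pitch=0.,back=0.):
    "TCP pose for blade underside centre at x,y,z; up = TCP along the handle from the grip point"
    S=frame(yaw)*R.from_euler("y",pitch,degrees=True)
    return np.array([x,y,z])+S.apply(GRIP+(up+back)*H), S*R.from_matrix(RT)
MAT=(393.5,-212.3,4.,95.3); STAND=(562.4,-145.8,82.1); TRAY=(582.4,294.2,89.1)
def at(F,dx,dy):
    v=frame(F[2]).apply([dx,dy,0]); return F[0]+v[0],F[1]+v[1]
def plan(wps):
    "wps: (pos,rot,opening,rows). Prints the calls from the measured pose on."
    s=read_state(); p,r=s["position"],R.from_quat(s["ee_rot"])
    for q,rr,o,n in wps:
        p0,sl=p,Slerp([0,1],R.concatenate([r,rr])); b=0
        while b<n:
            e=min(n,b+5); rows=[]
            for k in range(b+1,e+1):
                f=k/n
                row=[*np.round((r.inv()*sl(f)).as_rotvec(),3),*np.round(r.inv().apply(p0+(q-p0)*f-p)*2)/2,o]
                rows.append([float(x)+0. for x in row])
            print(str(rows).replace(" ",""))
            p=p+r.apply(rows[-1][3:6]); r=r*R.from_rotvec(rows[-1][:3]); b=e
def where(up=3.,pitch=0.,yawonly=False):
    "blade pose from the measured TCP"
    s=read_state(); S=R.from_quat(s["ee_rot"])*R.from_matrix(RT).inv()*R.from_euler("y",-pitch,degrees=True)
    c=s["position"]-S.apply(GRIP+up*H); x=S.as_matrix()
    print("t",round(s["clock"],2),"tcp",s["position"].round(1),"blade",c.round(1),"yaw",np.degrees(np.arctan2(x[1,0],x[0,0])).round(1),
      "tilt x,y deg",np.degrees([x[2,0],x[2,1]]).round(2),"F",s["contact_force"].round(1),"w",round(float(s["gripper_width"]),1),"g",round(float(s["grasp_force"]),1),"j",s["joints"].round(2))
E
python3 - <<'E'
from h import *
p,r=tcp(*MAT,back=100); print(p)
s=read_state(); d=R.from_quat(s["ee_rot"])
plan([(np.array([460,200,320]),d,.3,10),(np.array([450,-200,330]),r,.3,12),(p,r,.3,8)])
E
```

```text
[ 410.11091037 -391.36017675  157.198     ]
[[0.0,0.0,0.0,35.0,26.5,-7.5,0.3],[0.0,0.0,0.0,69.5,52.5,-15.0,0.3],[0.0,0.0,0.0,104.5,79.0,-22.5,0.3],[0.0,0.0,0.0,139.0,105.5,-30.0,0.3],[0.0,0.0,0.0,174.0,131.5,-37.5,0.3]]
[[0.0,0.0,0.0,35.0,26.5,-7.5,0.3],[0.0,0.0,0.0,69.5,53.0,-15.0,0.3],[0.0,0.0,0.0,104.5,79.5,-22.5,0.3],[0.0,0.0,0.0,139.5,105.5,-30.0,0.3],[0.0,0.0,0.0,174.0,132.0,-37.5,0.3]]
[[0.032,-0.052,0.086,12.0,31.0,-1.0,0.3],[0.063,-0.105,0.173,24.0,62.0,-1.5,0.3],[0.095,-0.157,0.259,36.0,93.5,-2.5,0.3],[0.126,-0.209,0.346,48.0,124.5,-3.0,0.3],[0.158,-0.262,0.432,60.0,155.5,-4.0,0.3]]
[[0.032,-0.052,0.087,22.5,22.5,-9.5,0.3],[0.063,-0.105,0.173,45.0,45.0,-19.5,0.3],[0.095,-0.157,0.26,67.5,67.5,-29.0,0.3],[0.127,-0.209,0.346,90.0,90.5,-39.0,0.3],[0.158,-0.262,0.433,112.5,113.0,-48.5,0.3]]
[[0.032,-0.052,0.086,26.0,9.5,-19.0,0.3],[0.064,-0.105,0.173,51.5,19.0,-38.0,0.3]]
[[0.0,0.0,0.0,32.0,7.0,1.5,0.3],[0.0,0.0,0.0,63.5,14.5,3.0,0.3],[0.0,0.0,0.0,95.5,21.5,4.5,0.3],[0.0,0.0,0.0,127.0,28.5,6.0,0.3],[0.0,0.0,0.0,159.0,36.0,7.5,0.3]]
[[0.0,0.0,0.0,32.0,7.0,1.5,0.3],[0.0,0.0,0.0,63.5,14.0,3.0,0.3],[0.0,0.0,0.0,95.5,21.5,4.5,0.3]]
```

>>> carry_out(motion=[[0,0,0,35,26.5,-7.5,0.3],[0,0,0,69.5,52.5,-15,0.3],[0,0,0,104.5,79,-22.5,0.3],[0,0,0,139,105.5,-30,0.3],[0,0,0,174,131.5,-37.5,0.3]])

```text
clock: 0.78
position: [350.4, 387.5, 282.8]
ee_rot: [0.981, -0.196, -0.0, 0.0]
contact_force: [0.9, -0.1, 0.4]
gripper_width: 55.6
grasp_force: 0.0
```

>>> carry_out(motion=[[0,0,0,35,26.5,-7.5,0.3],[0,0,0,69.5,53,-15,0.3],[0,0,0,104.5,79.5,-22.5,0.3],[0,0,0,139.5,105.5,-30,0.3],[0,0,0,174,132,-37.5,0.3]])

```text
clock: 1.4
position: [460.4, 198.9, 320.4]
ee_rot: [0.981, -0.196, -0.0, 0.0]
contact_force: [0.9, 0.0, 0.0]
gripper_width: 55.6
grasp_force: 0.0
```

>>> carry_out(motion=[[0.032,-0.052,0.086,12,31,-1,0.3],[0.063,-0.105,0.173,24,62,-1.5,0.3],[0.095,-0.157,0.259,36,93.5,-2.5,0.3],[0.126,-0.209,0.346,48,124.5,-3,0.3],[0.158,-0.262,0.432,60,155.5,-4,0.3]])

```text
clock: 2.02
position: [455.5, 32.7, 324.3]
ee_rot: [0.904, -0.399, -0.112, -0.103]
contact_force: [0.3, -0.4, -0.5]
gripper_width: 55.7
grasp_force: 0.0
```

>>> carry_out(motion=[[0.032,-0.052,0.087,22.5,22.5,-9.5,0.3],[0.063,-0.105,0.173,45,45,-19.5,0.3],[0.095,-0.157,0.26,67.5,67.5,-29,0.3],[0.127,-0.209,0.346,90,90.5,-39,0.3],[0.158,-0.262,0.433,112.5,113,-48.5,0.3]])

```text
clock: 2.65
position: [451.5, -134.0, 327.8]
ee_rot: [0.764, -0.574, -0.216, -0.197]
contact_force: [0.4, 0.0, -0.5]
gripper_width: 55.5
grasp_force: 0.0
```

>>> carry_out(motion=[[0.032,-0.052,0.086,26,9.5,-19,0.3],[0.064,-0.105,0.173,51.5,19,-38,0.3],[0.064,-0.105,0.173,51.5,19,-38,0.3]])

```text
clock: 3.02
position: [449.9, -202.0, 328.3]
ee_rot: [0.692, -0.635, -0.254, -0.232]
contact_force: [0.2, -0.3, -0.2]
gripper_width: 55.6
grasp_force: 0.0
```

Run:
```python
from h import *
where()
p,r=tcp(*MAT,back=100); g,_=tcp(*MAT)
plan([(p,r,.3,7),(p,r,.3,1)])
```

```text
t 3.02 tcp [ 449.9 -202.   328.3] blade [439.6 -86.7 252.1] yaw 95.0 tilt x,y deg [0.19 0.11] F [ 0.2 -0.3 -0.2] w 55.6 g 0.0 j [-0.47  0.33  0.19 -0.6  -1.8   0.53]
[[0.0,0.0,-0.001,36.0,8.0,1.5,0.3],[-0.001,0.001,-0.001,72.0,16.0,3.0,0.3],[-0.001,0.001,-0.002,108.0,24.0,5.0,0.3],[-0.001,0.002,-0.003,144.0,32.0,6.5,0.3],[-0.001,0.002,-0.004,180.0,40.0,8.0,0.3]]
[[-0.001,0.001,0.0,36.0,8.0,1.5,0.3],[-0.001,0.001,-0.001,72.0,16.0,3.5,0.3]]
[[0.0,0.0,0.0,0.0,0.0,0.0,0.3]]
```

>>> carry_out(motion=[[0,0,-0.001,36,8,1.5,0.3],[0,0,-0.001,72,16,3,0.3],[0,0,-0.002,108,24,5,0.3],[0,0.002,-0.003,144,32,6.5,0.3],[0,0.002,-0.004,180,40,8,0.3]])

```text
clock: 3.65
position: [422.8, -335.1, 207.1]
ee_rot: [0.696, -0.631, -0.252, -0.231]
contact_force: [0.6, -0.0, -1.0]
gripper_width: 55.6
grasp_force: 0.0
```

>>> carry_out(motion=[[0,0,0,36,8,1.5,0.3],[0,0,0,72,16,3.5,0.3],[0,0,0,72,16,3.5,0.3],[0,0,0,72,16,3.5,0.3]])

```text
clock: 4.15
position: [412.5, -388.7, 159.2]
ee_rot: [0.696, -0.631, -0.252, -0.231]
contact_force: [0.2, -0.3, 0.2]
gripper_width: 55.0
grasp_force: 0.0
```

Run:
```python
from h import *
where()
g,r=tcp(*MAT)
plan([(g,r,.3,5),(g,r,-1,5)])
for n in("side",):
  d=get_image(n)
  # project expected handle pts
  M=R.from_quat(d["orientation"]).inv()
  S=frame(MAT[3]); im=d["color"]
  im=cv2.resize(im[90:250,220:430],None,fx=3.7,fy=3.7,interpolation=cv2.INTER_CUBIC)
  for q in [GRIP,GRIP+37*H,GRIP-58*H,[52.5,29,3],[52.5,-29,3],[-52.5,29,3],[-52.5,-29,3]]:
    c=d["mtx"]@M.apply(np.array(MAT[:3])+S.apply(q)-d["position"]); c=(c[:2]/c[2]-[220,90])*3.7+1.4
    cv2.drawMarker(im,tuple(c.round().astype(int).tolist()),(255,0,255),0,10)
  cv2.imwrite("pics/s1.png",im)
```

```text
t 4.15 tcp [ 412.5 -388.7  159.2] blade [ 401.7 -273.7   82.5] yaw 95.5 tilt x,y deg [-0.02 -0.22] F [ 0.2 -0.3  0.2] w 55.0 g 0.0 j [-0.72  0.65  0.24 -0.46 -1.69  0.89]
[[0.0,0.0,0.001,0.5,0.5,20.0,0.3],[0.0,0.0,0.002,1.0,1.0,40.0,0.3],[0.0,0.0,0.003,2.0,1.5,60.0,0.3],[0.0,0.0,0.004,2.5,2.0,80.0,0.3],[-0.001,0.0,0.005,3.0,2.5,100.0,0.3]]
[[0.0,0.0,0.0,0.0,0.0,0.0,-1.0],[0.0,0.0,0.0,0.0,0.0,0.0,-1.0],[0.0,0.0,0.0,0.0,0.0,0.0,-1.0],[0.0,0.0,0.0,0.0,0.0,0.0,-1.0],[0.0,0.0,0.0,0.0,0.0,0.0,-1.0]]
```

View pics/s1.png

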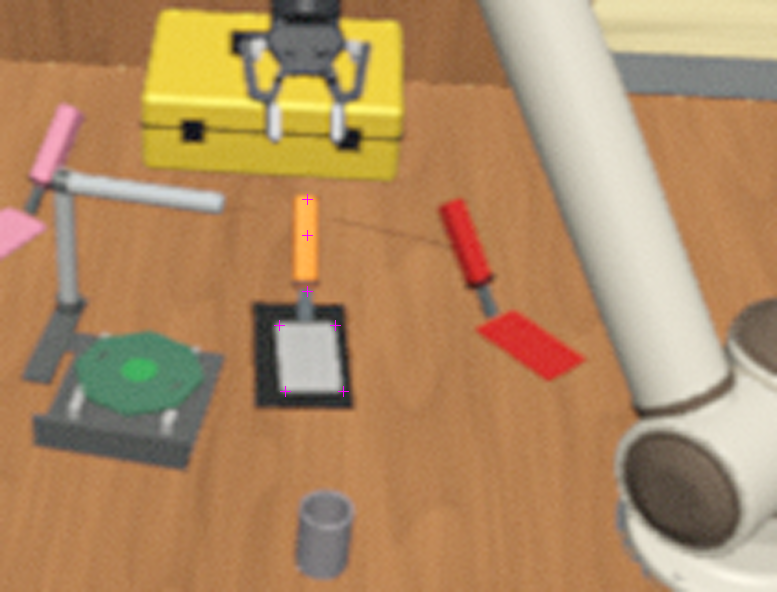

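The projected markers (grip at 307,236, blade corners around 280–343, 325–391) fit the spatula within about 1 pixel. The open fingers, at (273,120) and (338,120), straddle the handle's axis, so I'll grasp.

>>> carry_out(motion=[[0,0,0.001,0.5,0.5,20,0.3],[0,0,0.002,1,1,40,0.3],[0,0,0.003,2,1.5,60,0.3],[0,0,0.004,2.5,2,80,0.3],[0,0,0.005,3,2.5,100,0.3]])

```text
clock: 4.82
position: [404.7, -326.9, 81.3]
ee_rot: [0.695, -0.633, -0.251, -0.231]
contact_force: [-0.1, 0.7, 0.0]
gripper_width: 55.5
grasp_force: 0.0
```

>>> carry_out(motion=[[0,0,0,0,0,0,0.3],[0,0,0,0,0,0,-1],[0,0,0,0,0,0,-1],[0,0,0,0,0,0,-1],[0,0,0,0,0,0,-1]])

```text
clock: 5.45
position: [404.4, -328.7, 81.1]
ee_rot: [0.694, -0.633, -0.251, -0.231]
contact_force: [1.3, -1.8, 5.5]
gripper_width: 23.8
grasp_force: 61.8
```

Run:
```python
from h import *
where()
```

```text
t 5.45 tcp [ 404.4 -328.7   81.1] blade [ 394.  -213.8    4.3] yaw 95.2 tilt x,y deg [-0.1  -0.11] F [ 1.3 -1.8  5.5] w 23.8 g 61.8 j [-0.67  0.66  0.04 -0.49 -1.48  0.94]
```

Run:
```python
from h import *
a=tcp(394,-213.8,26,95.2)
b=tcp(*at(STAND,-135,2.5),26,82.1)
c=tcp(*at(STAND,-135,2.5),9,82.1)
plan([(*a,-1,3),(*b,-1,7),(*c,-1,3)])
```

```text
[[0.0,-0.001,0.001,-4.5,0.0,-5.5,-1.0],[-0.001,-0.001,0.001,-9.0,0.0,-11.0,-1.0],[-0.001,-0.002,0.002,-13.5,0.0,-16.5,-1.0]]
[[0.021,0.0,0.025,8.0,-16.5,-7.0,-1.0],[0.042,0.0,0.05,16.5,-33.0,-14.0,-1.0],[0.063,0.0,0.075,24.5,-49.0,-21.0,-1.0],[0.084,0.0,0.1,33.0,-65.5,-28.0,-1.0],[0.105,0.0,0.125,41.0,-82.0,-34.5,-1.0]]
[[0.021,0.0,0.025,6.0,-18.0,-5.5,-1.0],[0.042,0.0,0.05,12.5,-36.0,-10.5,-1.0]]
[[0.0,0.0,0.0,3.5,0.0,4.5,-1.0],[0.0,0.0,0.0,7.0,0.0,8.5,-1.0],[0.0,0.0,0.0,10.5,0.0,13.0,-1.0]]
```

>>> carry_out(motion=[[0,0,0,-4.5,0,-5.5,-1],[0,0,0,-9,0,-11,-1],[0,-0.002,0.002,-13.5,0,-16.5,-1]])

```text
clock: 5.82
position: [403.7, -328.0, 101.7]
ee_rot: [0.693, -0.634, -0.254, -0.231]
contact_force: [0.1, 0.3, -1.7]
gripper_width: 23.5
grasp_force: 61.2
```

>>> carry_out(motion=[[0.021,0,0.025,8,-16.5,-7,-1],[0.042,0,0.05,16.5,-33,-14,-1],[0.063,0,0.075,24.5,-49,-21,-1],[0.084,0,0.1,33,-65.5,-28,-1],[0.105,0,0.125,41,-82,-34.5,-1]])

```text
clock: 6.45
position: [490.7, -374.4, 101.4]
ee_rot: [-0.639, 0.689, 0.234, 0.251]
contact_force: [0.7, -0.9, -2.1]
gripper_width: 23.3
grasp_force: 61.1
```

>>> carry_out(motion=[[0.021,0,0.025,6,-18,-5.5,-1],[0.042,0,0.05,12.5,-36,-10.5,-1]])

```text
clock: 6.7
position: [525.3, -393.3, 101.3]
ee_rot: [-0.616, 0.709, 0.226, 0.258]
contact_force: [-0.8, 0.1, -1.2]
gripper_width: 23.3
grasp_force: 61.1
```

>>> carry_out(motion=[[0,0,0,3.5,0,4.5,-1],[0,0,0,7,0,8.5,-1],[0,0,0,10.5,0,13,-1],[0,0,0,10.5,0,13,-1]])

```text
clock: 7.2
position: [524.4, -392.2, 83.8]
ee_rot: [-0.616, 0.709, 0.226, 0.258]
contact_force: [-0.5, 0.3, -1.4]
gripper_width: 23.5
grasp_force: 61.1
```

```bash
cat >> h.py <<'E'
def show(name,f,x0,y0,w,h,k,pts,col=(255,0,255)):
    d=get_image(name); M=R.from_quat(d["orientation"]).inv()
    im=cv2.resize(d["color"][y0:y0+h,x0:x0+w],None,fx=k,fy=k,interpolation=cv2.INTER_CUBIC)
    for q in pts:
        c=d["mtx"]@M.apply(np.array(q)-d["position"]); c=((c[:2]/c[2])-[x0,y0]+.5)*k-.5
        cv2.drawMarker(im,tuple(c.round().astype(int).tolist()),col,0,8)
    cv2.imwrite(f,im)
def corners():
    s=read_state(); S=R.from_quat(s["ee_rot"])*R.from_matrix(RT).inv(); c=s["position"]-S.apply(GRIP+3*H)
    return [c+S.apply(q) for q in [[52.5,29,0],[52.5,-29,0],[-52.5,29,3],[-52.5,-29,3],GRIP-58*H]]
E
python3 - <<'E'
from h import *
where()
F=lambda x,y,z:[*at(STAND,x,y),z]
show("side","pics/s2.png",215,100,140,110,5.5,corners()+[F(60,46,20),F(60,-46,20),F(-60,46,20),F(-60,-46,20)])
plan([(*tcp(*at(STAND,-16,2.5),9,82.1),-1,12)])
E
```

```text
t 7.2 tcp [ 524.4 -392.2   83.8] blade [ 540.2 -277.6    7.5] yaw 82.1 tilt x,y deg [0.16 0.18] F [-0.5  0.3 -1.4] w 23.5 g 61.1 j [-0.68  0.79  0.36 -0.59 -1.55  0.67]
[[0.0,0.0,0.0,-7.5,0.0,6.5,-1.0],[0.0,0.0,0.0,-15.0,0.0,12.5,-1.0],[0.0,0.001,-0.001,-23.0,0.0,19.0,-1.0],[0.0,0.001,-0.001,-30.5,-0.5,25.0,-1.0],[0.001,0.001,-0.001,-38.0,-0.5,31.5,-1.0]]
[[0.0,0.0,0.0,-7.5,0.0,6.0,-1.0],[0.0,0.0,0.0,-15.0,0.0,12.0,-1.0],[0.0,0.0,0.0,-22.5,0.0,18.5,-1.0],[0.0,0.001,-0.001,-30.5,0.0,24.5,-1.0],[0.0,0.001,-0.001,-38.0,0.0,31.0,-1.0]]
[[0.0,0.0,0.0,-7.5,-0.5,6.0,-1.0],[0.0,0.0,0.0,-15.0,-0.5,12.5,-1.0]]
```

View pics/s2.png

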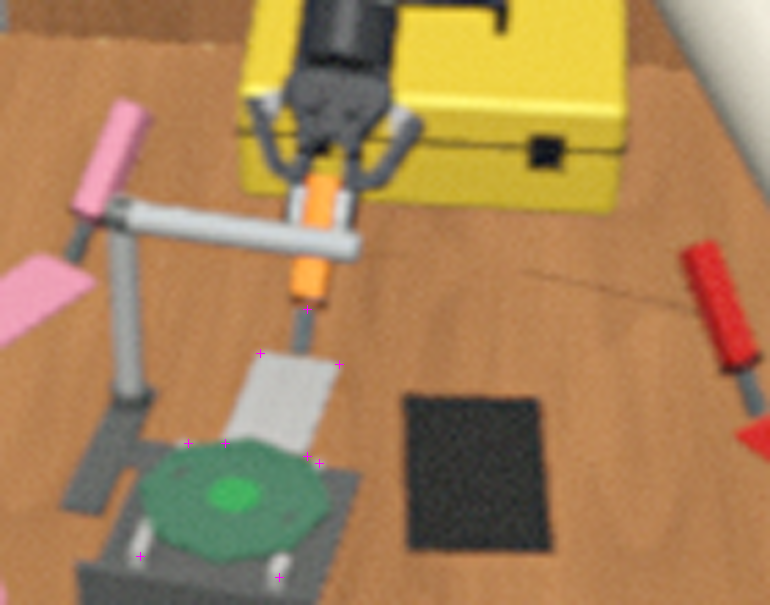

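The drawn markers match the blade (rear corners 260,353 and 339,364; tip 225,443) and the rail ends (140,556 and 279,577). The blade is level and lined up below the plate, so I'll slide it in.

>>> carry_out(motion=[[0,0,0,-7.5,0,6.5,-1],[0,0,0,-15,0,12.5,-1],[0,0,0,-23,0,19,-1],[0,0,0,-30.5,-0.5,25,-1],[0,0,0,-38,-0.5,31.5,-1]])

```text
clock: 7.88
position: [532.6, -343.1, 85.1]
ee_rot: [-0.617, 0.709, 0.225, 0.258]
contact_force: [0.5, 0.7, -0.7]
gripper_width: 23.4
grasp_force: 61.2
```

>>> carry_out(motion=[[0,0,0,-7.5,0,6,-1],[0,0,0,-15,0,12,-1],[0,0,0,-22.5,0,18.5,-1],[0,0,0,-30.5,0,24.5,-1],[0,0,0,-38,0,31,-1]])

```text
clock: 8.5
position: [539.2, -294.7, 85.8]
ee_rot: [-0.616, 0.709, 0.226, 0.258]
contact_force: [0.7, 0.0, -1.8]
gripper_width: 23.1
grasp_force: 61.2
```

>>> carry_out(motion=[[0,0,0,-7.5,-0.5,6,-1],[0,0,0,-15,-0.5,12.5,-1],[0,0,0,-15,-0.5,12.5,-1]])

```text
clock: 8.88
position: [542.4, -275.3, 85.9]
ee_rot: [-0.617, 0.709, 0.226, 0.258]
contact_force: [0.1, 0.2, -1.8]
gripper_width: 23.6
grasp_force: 61.1
```

Run:
```python
from h import *
where()
x=tcp(*at(STAND,-16,2.5),23,82.1)
plan([(*x,-1,7)])
```

```text
t 8.88 tcp [ 542.4 -275.3   85.9] blade [ 558.2 -160.7    9.5] yaw 82.1 tilt x,y deg [0.1  0.09] F [ 0.1  0.2 -1.8] w 23.6 g 61.1 j [-0.54  0.69  0.17 -0.65 -1.41  0.62]
[[0.0,0.0,0.0,-1.0,0.0,-1.5,-1.0],[0.0,0.001,0.0,-2.5,0.0,-3.0,-1.0],[0.001,0.001,0.0,-3.5,0.0,-4.5,-1.0],[0.001,0.001,-0.001,-5.0,0.5,-6.0,-1.0],[0.001,0.001,-0.001,-6.0,0.5,-7.5,-1.0]]
[[0.0,0.001,0.0,-1.0,0.0,-2.0,-1.0],[0.0,0.001,0.0,-2.5,0.0,-3.5,-1.0]]
```

>>> carry_out(motion=[[0,0,0,-1,0,-1.5,-1],[0,0,0,-2.5,0,-3,-1],[0,0,0,-3.5,0,-4.5,-1],[0,0,0,-5,0,-6,-1],[0,0,0,-6,0,-7.5,-1]])

```text
clock: 9.5
position: [542.3, -276.5, 95.4]
ee_rot: [-0.616, 0.709, 0.225, 0.258]
contact_force: [0.3, 0.4, -3.7]
gripper_width: 23.3
grasp_force: 61.2
```

>>> carry_out(motion=[[0,0,0,-1,0,-2,-1],[0,0,0,-2.5,0,-3.5,-1],[0,0,0,-2.5,0,-3.5,-1]])

```text
clock: 9.88
position: [542.4, -276.7, 99.9]
ee_rot: [-0.616, 0.709, 0.225, 0.258]
contact_force: [0.1, 0.4, -2.9]
gripper_width: 23.5
grasp_force: 61.2
```

Run:
```python
from h import *
where()
a=tcp(*at(STAND,-35,2.5),28,82.1)
b=tcp(*at(STAND,-65,2.5),42,82.1)
plan([(*a,-1,3),(*b,-1,5)])
```

```text
t 9.88 tcp [ 542.4 -276.7   99.9] blade [ 558.3 -162.1   23.5] yaw 82.1 tilt x,y deg [0.08 0.06] F [ 0.1  0.4 -2.9] w 23.5 g 61.2 j [-0.54  0.68  0.18 -0.64 -1.43  0.61]
[[0.0,0.0,0.0,3.5,0.0,-5.0,-1.0],[0.0,0.001,-0.001,7.0,0.5,-10.0,-1.0],[0.0,0.001,-0.001,11.0,0.5,-15.5,-1.0]]
[[0.0,0.0,0.0,3.0,0.0,-6.0,-1.0],[0.0,0.0,0.0,5.5,0.0,-12.0,-1.0],[0.0,0.0,0.0,8.5,0.0,-18.0,-1.0],[0.0,0.0,0.0,11.0,0.0,-24.0,-1.0],[0.0,0.0,0.0,14.0,0.0,-30.0,-1.0]]
```

>>> carry_out(motion=[[0,0,0,2,0,-3,-1],[0,0,0,5,0,-7.5,-1],[0,0,0,8.5,0,-12,-1],[0,0,0,11,0.5,-15.5,-1]])

```text
clock: 10.38
position: [539.2, -295.4, 104.5]
ee_rot: [-0.616, 0.709, 0.225, 0.258]
contact_force: [0.6, 0.1, -3.7]
gripper_width: 23.3
grasp_force: 61.0
```

>>> carry_out(motion=[[0,0,0,3,0,-6,-1],[0,0,0,5.5,0,-12,-1],[0,0,0,8.5,0,-18,-1],[0,0,0,11,0,-24,-1],[0,0,0,14,0,-30,-1]])

```text
clock: 11.0
position: [535.1, -325.0, 118.6]
ee_rot: [-0.616, 0.709, 0.226, 0.258]
contact_force: [0.9, 0.1, -2.5]
gripper_width: 23.0
grasp_force: 61.0
```

>>> carry_out(motion=[[0,0,0,0,0,0,-1],[0,0,0,0,0,0,-1],[0,0,0,0,0,0,-1]])

```text
clock: 11.38
position: [535.1, -324.3, 118.2]
ee_rot: [-0.616, 0.709, 0.226, 0.258]
contact_force: [0.5, -1.2, -2.4]
gripper_width: 23.6
grasp_force: 61.1
```

Run:
```python
from h import *
where()
show("side","pics/s3.png",215,100,140,110,5.5,corners())
a=tcp(*at(STAND,-65,145),45,84)
plan([(*a,-1,14)])
```

```text
t 11.38 tcp [ 535.1 -324.3  118.2] blade [ 550.9 -209.7   41.9] yaw 82.1 tilt x,y deg [0.11 0.1 ] F [ 0.5 -1.2 -2.4] w 23.6 g 61.1 j [-0.6   0.69  0.26 -0.62 -1.51  0.61]
[[-0.001,0.0,-0.002,0.0,10.0,0.0,-1.0],[-0.003,0.0,-0.004,-0.5,20.0,-0.5,-1.0],[-0.004,0.0,-0.006,-0.5,29.5,-0.5,-1.0],[-0.006,0.001,-0.008,-0.5,39.5,-0.5,-1.0],[-0.007,0.001,-0.01,-0.5,49.5,-1.0,-1.0]]
[[-0.002,0.0,-0.002,-0.5,10.0,0.0,-1.0],[-0.003,0.0,-0.004,-0.5,20.0,0.0,-1.0],[-0.005,0.0,-0.005,-1.0,29.5,0.0,-1.0],[-0.006,0.0,-0.007,-1.0,39.5,0.0,-1.0],[-0.008,0.0,-0.009,-1.5,49.5,-0.5,-1.0]]
[[-0.001,0.001,-0.002,0.0,10.0,0.0,-1.0],[-0.002,0.001,-0.004,-0.5,20.0,0.0,-1.0],[-0.004,0.001,-0.006,-1.0,29.5,0.0,-1.0],[-0.005,0.001,-0.008,-1.0,39.5,0.0,-1.0]]
```

View pics/s3.png

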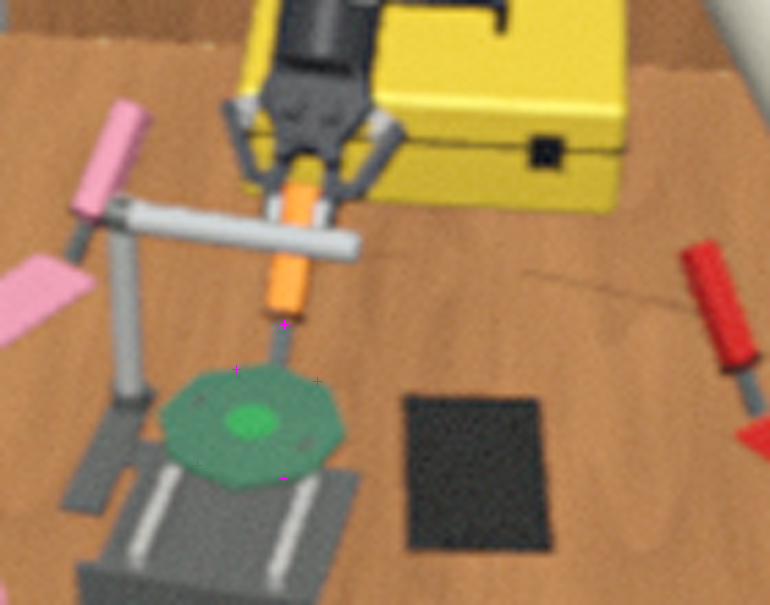

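The plate is riding on the blade, clear of the stand, centred near (252,421) in the crop. Next I'll move sideways past the end of the bar.

>>> carry_out(motion=[[0,0,0,0,4,0,-1],[-0.001,0,-0.002,0,11,0,-1],[-0.003,0,-0.004,0,21,0,-1],[-0.005,0,-0.007,-0.5,35,-0.5,-1],[-0.007,0,-0.01,-0.5,49.5,-1,-1]])

```text
clock: 12.05
position: [484.9, -317.9, 119.7]
ee_rot: [-0.621, 0.705, 0.227, 0.257]
contact_force: [-1.3, -0.2, -3.1]
gripper_width: 23.6
grasp_force: 61.1
```

>>> carry_out(motion=[[-0.002,0,-0.002,-0.5,12,0,-1],[-0.003,0,-0.004,-0.5,23,0,-1],[-0.005,0,-0.005,-1,33,0,-1],[-0.006,0,-0.007,-1,42,0,-1],[-0.008,0,-0.009,-1.5,49.5,-0.5,-1]])

```text
clock: 12.68
position: [436.6, -310.9, 120.9]
ee_rot: [-0.625, 0.701, 0.228, 0.256]
contact_force: [-0.3, -0.5, -2.2]
gripper_width: 23.3
grasp_force: 61.1
```

>>> carry_out(motion=[[-0.001,0,-0.002,0,10,0,-1],[-0.002,0,-0.004,-0.5,20,0,-1],[-0.004,0,-0.006,-1,29.5,0,-1],[-0.005,0,-0.008,-1,36,0,-1],[-0.005,0,-0.008,-1,39.5,0,-1]])

```text
clock: 13.3
position: [397.5, -305.6, 121.7]
ee_rot: [-0.628, 0.698, 0.229, 0.255]
contact_force: [-0.4, -0.5, -1.9]
gripper_width: 23.2
grasp_force: 61.1
```

Run:
```python
from h import *
where()
print(onplane(get_image("side"),(215+252.5/5.5-.5,100+421.5/5.5-.5),49.9), "blade then 550.9 -209.7")
s=tcp(410,-190,115,85); m=tcp(495,50,120,87); e=tcp(TRAY[0],TRAY[1]-9,120,TRAY[2])
plan([(*s,-1,5),(*m,-1,15),(*e,-1,15)])
```

```text
t 13.3 tcp [ 397.5 -305.6  121.7] blade [ 409.8 -190.6   45.2] yaw 84.0 tilt x,y deg [ 0.09 -0.04] F [-0.4 -0.5 -1.9] w 23.2 g 61.1 j [-0.69  0.55 -0.03 -0.57 -1.45  0.79]
[ 554.62278718 -202.09153587   49.9       ] blade then 550.9 -209.7
[[-0.002,0.0,-0.003,-9.0,-0.5,-10.5,-1.0],[-0.005,0.001,-0.005,-18.5,-1.0,-21.0,-1.0],[-0.007,0.001,-0.008,-27.5,-1.5,-32.0,-1.0],[-0.01,0.001,-0.011,-36.5,-2.0,-42.5,-1.0],[-0.012,0.002,-0.014,-45.5,-2.5,-53.0,-1.0]]
[[-0.001,0.0,-0.002,-13.0,-4.5,10.5,-1.0],[-0.003,0.0,-0.004,-25.5,-9.0,20.5,-1.0],[-0.004,0.0,-0.005,-38.5,-13.5,31.0,-1.0],[-0.006,0.0,-0.007,-51.5,-18.0,41.0,-1.0],[-0.007,0.0,-0.009,-64.0,-22.5,51.5,-1.0]]
[[-0.002,0.0,-0.002,-13.0,-5.0,10.5,-1.0],[-0.003,0.0,-0.003,-25.5,-9.5,20.5,-1.0],[-0.005,0.0,-0.005,-38.5,-14.5,31.0,-1.0],[-0.006,0.0,-0.007,-51.0,-19.0,41.0,-1.0],[-0.008,0.0,-0.009,-64.0,-23.5,51.5,-1.0]]
[[-0.001,0.0,-0.001,-12.5,-5.0,10.0,-1.0],[-0.003,0.0,-0.003,-25.5,-10.0,20.5,-1.0],[-0.004,0.0,-0.005,-38.0,-15.0,30.5,-1.0],[-0.006,0.0,-0.007,-51.0,-20.0,41.0,-1.0],[-0.007,0.0,-0.008,-63.5,-25.0,51.0,-1.0]]
[[-0.002,0.0,-0.002,-12.0,-5.5,10.5,-1.0],[-0.003,0.0,-0.004,-24.5,-10.5,20.5,-1.0],[-0.005,0.0,-0.006,-36.5,-16.0,31.0,-1.0],[-0.006,0.0,-0.008,-49.0,-21.0,41.0,-1.0],[-0.008,0.0,-0.009,-61.0,-26.5,51.5,-1.0]]
[[-0.002,0.0,-0.002,-12.5,-5.0,10.0,-1.0],[-0.003,0.0,-0.004,-24.5,-10.5,20.5,-1.0],[-0.005,0.0,-0.006,-37.0,-16.0,30.5,-1.0],[-0.006,0.0,-0.008,-49.0,-21.5,41.0,-1.0],[-0.008,0.0,-0.01,-61.0,-27.0,51.0,-1.0]]
[[-0.002,0.0,-0.002,-12.5,-5.5,10.0,-1.0],[-0.003,0.0,-0.004,-24.5,-11.5,20.5,-1.0],[-0.005,0.0,-0.006,-36.5,-17.0,30.5,-1.0],[-0.006,0.0,-0.008,-48.5,-22.5,41.0,-1.0],[-0.008,0.0,-0.009,-61.0,-28.5,51.0,-1.0]]
```

>>> carry_out(motion=[[0,0,0,-5,-0.5,-6,-1],[-0.005,0,-0.005,-15,-1,-17,-1],[-0.007,0,-0.008,-27.5,-1.5,-32,-1],[-0.01,0,-0.011,-39,-2,-45,-1],[-0.012,0.002,-0.014,-45.5,-2.5,-53,-1]])

```text
clock: 13.98
position: [400.8, -305.5, 193.3]
ee_rot: [-0.636, 0.692, 0.23, 0.252]
contact_force: [-0.7, 0.7, -2.7]
gripper_width: 23.3
grasp_force: 61.2
```

>>> carry_out(motion=[[0,0,0,-5,-2,4,-1],[-0.003,0,-0.004,-16,-6,13,-1],[-0.004,0,-0.005,-32,-11,25.5,-1],[-0.006,0,-0.007,-49,-17,39,-1],[-0.007,0,-0.009,-64,-22.5,51.5,-1]])

```text
clock: 14.6
position: [430.4, -223.4, 193.1]
ee_rot: [-0.639, 0.689, 0.233, 0.251]
contact_force: [-0.6, 0.3, -3.2]
gripper_width: 23.6
grasp_force: 61.0
```

>>> carry_out(motion=[[-0.002,0,-0.002,-13,-5,10.5,-1],[-0.003,0,-0.003,-25.5,-9.5,20.5,-1],[-0.005,0,-0.005,-38.5,-14.5,31,-1],[-0.006,0,-0.007,-51,-19,41,-1],[-0.008,0,-0.009,-64,-23.5,51.5,-1]])

```text
clock: 15.22
position: [459.9, -144.3, 194.8]
ee_rot: [-0.643, 0.685, 0.234, 0.249]
contact_force: [0.4, 0.5, -3.2]
gripper_width: 23.3
grasp_force: 60.9
```

>>> carry_out(motion=[[-0.001,0,-0.001,-12.5,-5,10,-1],[-0.003,0,-0.003,-25.5,-10,20.5,-1],[-0.004,0,-0.005,-38,-15,30.5,-1],[-0.006,0,-0.007,-51,-20,41,-1],[-0.007,0,-0.008,-63.5,-25,51,-1]])

```text
clock: 15.85
position: [490.0, -64.5, 196.6]
ee_rot: [-0.647, 0.682, 0.235, 0.248]
contact_force: [0.2, -0.2, -3.0]
gripper_width: 23.0
grasp_force: 60.9
```

>>> carry_out(motion=[[-0.002,0,-0.002,-12,-5.5,10.5,-1],[-0.003,0,-0.004,-24.5,-10.5,20.5,-1],[-0.005,0,-0.006,-36.5,-16,31,-1],[-0.006,0,-0.008,-49,-21,41,-1],[-0.008,0,-0.009,-61,-26.5,51.5,-1]])

```text
clock: 16.48
position: [520.7, 13.8, 196.3]
ee_rot: [-0.651, 0.678, 0.237, 0.247]
contact_force: [0.3, -0.1, -3.1]
gripper_width: 23.4
grasp_force: 60.9
```

>>> carry_out(motion=[[-0.002,0,-0.002,-12.5,-5,10,-1],[-0.003,0,-0.004,-24.5,-10.5,20.5,-1],[-0.005,0,-0.006,-37,-16,30.5,-1],[-0.006,0,-0.008,-49,-21.5,41,-1],[-0.008,0,-0.01,-61,-27,51,-1]])

```text
clock: 17.1
position: [550.8, 92.2, 196.4]
ee_rot: [-0.655, 0.674, 0.238, 0.245]
contact_force: [-0.8, -0.5, -2.4]
gripper_width: 23.2
grasp_force: 60.9
```

>>> carry_out(motion=[[-0.002,0,-0.002,-14,-6.5,12,-1],[-0.003,0,-0.004,-30,-14,25.5,-1],[-0.005,0,-0.006,-45,-21,37.5,-1],[-0.006,0,-0.008,-56,-26,46.5,-1],[-0.008,0,-0.009,-61,-28.5,51,-1]])

```text
clock: 17.73
position: [581.4, 170.8, 196.5]
ee_rot: [-0.66, 0.669, 0.24, 0.243]
contact_force: [-0.2, -1.2, -3.1]
gripper_width: 23.3
grasp_force: 60.8
```

Run:
```python
from h import *
where()
F=lambda x,y,z:[*at(TRAY,x,y),z]
show("side","pics/s4.png",145,225,135,105,5.7,corners()+[F(60,46,19),F(60,-46,19),F(-60,46,19),F(-60,-46,19)])
```

```text
t 17.73 tcp [581.4 170.8 196.5] blade [583.1 286.3 119.8] yaw 89.2 tilt x,y deg [-0.03  0.02] F [-0.2 -1.2 -3.1] w 23.3 g 60.8 j [ 0.18  0.4   0.   -0.76 -1.14  0.12]
```

View pics/s4.png

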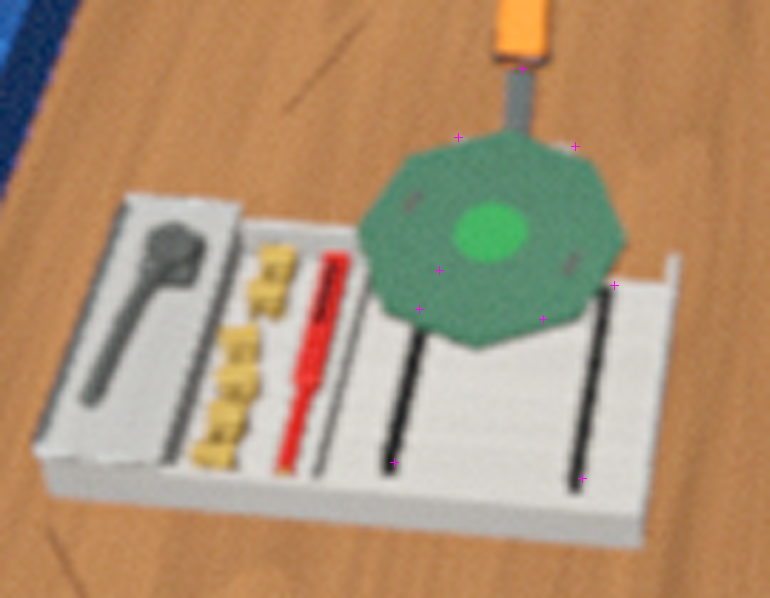

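Run:
```python
from h import *
d=get_image("side"); P=lambda u,v,z:onplane(d,(145+(u+.5)/5.7-.5,225+(v+.5)/5.7-.5),z)
pl=P(490,233,127.8); print("plate",pl, "rail far ends",P(390,471,19),P(575,490,19),"model",at(TRAY,60,-46),at(TRAY,60,46))
c=np.array(pl[:2])-[583.1,286.3]; print("offset",c)
t=np.array([583.5,296.])-c; print("blade target",t)
plan([(*tcp(*t,40,89.1),-1,10),(*tcp(*t,21,89.1),-1,8)])
```

```text
plate [585.58233828 297.08723902 127.8       ] rail far ends [630.45340497 358.8282277   19.        ] [539.92523791 361.82087418  19.        ] model (np.float64(629.3367641328656), np.float64(353.4700613525559)) (np.float64(537.3481139445528), np.float64(354.9151345452434))
offset [ 2.48233828 10.78723902]
blade target [581.01766172 285.21276098]
[[0.0,0.0,0.0,5.0,0.0,6.0,-1.0],[0.0,0.0,0.0,10.5,0.5,12.0,-1.0],[0.0,0.0,0.0,15.5,0.5,18.0,-1.0],[0.0,0.0,0.0,20.5,1.0,24.5,-1.0],[0.0,0.0,0.0,26.0,1.0,30.5,-1.0]]
[[0.0,0.0,0.0,5.0,0.0,6.0,-1.0],[0.001,0.0,0.0,10.0,0.5,12.0,-1.0],[0.001,0.0,0.0,15.5,0.5,18.0,-1.0],[0.001,0.0,0.0,20.5,1.0,24.0,-1.0],[0.001,0.0,0.0,26.0,1.0,30.0,-1.0]]
[[0.0,0.0,0.0,1.5,0.0,2.0,-1.0],[0.0,0.0,0.0,3.0,0.0,3.5,-1.0],[0.0,0.0,0.0,4.5,0.0,5.5,-1.0],[0.0,0.0,0.0,6.0,0.0,7.5,-1.0],[0.0,0.0,0.0,7.5,0.0,9.0,-1.0]]
[[0.0,0.0,0.0,1.5,0.0,2.0,-1.0],[0.0,0.0,0.0,3.0,0.0,4.0,-1.0],[0.0,0.0,0.0,4.5,0.0,5.5,-1.0]]
```

The plate offset from the blade is about (2, 11) mm. The two views agree on the tray centre within about 4 mm, so I'll lower it.

>>> carry_out(motion=[[0,0,0,3,0,3.5,-1],[0,0,0,8,0.5,9.5,-1],[0,0,0,14,0.5,16.5,-1],[0,0,0,20,1,23.5,-1],[0,0,0,26,1,30.5,-1]])

```text
clock: 18.45
position: [580.2, 169.3, 155.6]
ee_rot: [-0.659, 0.67, 0.24, 0.243]
contact_force: [0.8, 0.1, -2.7]
gripper_width: 22.6
grasp_force: 61.1
```

>>> carry_out(motion=[[0,0,0,5.5,0,6.5,-1],[0,0,0,12,0.5,14,-1],[0,0,0,18,0.5,21,-1],[0,0,0,23,1,27,-1],[0,0,0,26,1,30,-1]])

```text
clock: 19.08
position: [579.1, 168.8, 116.1]
ee_rot: [-0.659, 0.67, 0.24, 0.243]
contact_force: [-1.0, -0.2, -3.0]
gripper_width: 23.2
grasp_force: 60.9
```

>>> carry_out(motion=[[0,0,0,1.5,0,2,-1],[0,0,0,3,0,3.5,-1],[0,0,0,4.5,0,5.5,-1],[0,0,0,6,0,7.5,-1],[0,0,0,7.5,0,9,-1]])

```text
clock: 19.7
position: [579.2, 168.9, 105.0]
ee_rot: [-0.659, 0.67, 0.24, 0.244]
contact_force: [0.2, 1.3, -2.9]
gripper_width: 23.0
grasp_force: 60.9
```

>>> carry_out(motion=[[0,0,0,1.5,0,2,-1],[0,0,0,3,0,4,-1],[0,0,0,4.5,0,5.5,-1],[0,0,0,4.5,0,5.5,-1],[0,0,0,4.5,0,5.5,-1]])

```text
clock: 20.32
position: [579.3, 169.0, 98.0]
ee_rot: [-0.659, 0.67, 0.24, 0.244]
contact_force: [0.4, 0.1, -2.9]
gripper_width: 23.5
grasp_force: 60.9
```

Run:
```python
from h import *
where()
plan([(*tcp(581,285.5,10,89.1),-1,12)])
```

```text
t 20.32 tcp [579.3 169.   98. ] blade [581.1 284.5  21.4] yaw 89.1 tilt x,y deg [-0.02 -0.  ] F [ 0.4  0.1 -2.9] w 23.5 g 60.9 j [ 0.16  0.52 -0.07 -0.84 -1.02  0.29]
[[0.0,0.0,0.0,0.5,0.0,1.0,-1.0],[0.0,0.0,0.0,1.0,0.0,1.5,-1.0],[0.0,0.0,0.0,1.5,0.0,2.5,-1.0],[0.0,0.0,0.0,2.0,0.0,3.0,-1.0],[0.0,0.0,0.0,2.5,0.0,4.0,-1.0]]
[[0.0,0.0,0.0,1.0,0.0,0.5,-1.0],[0.0,0.0,0.0,1.5,0.0,1.5,-1.0],[0.0,0.0,0.0,2.0,0.0,2.5,-1.0],[0.0,0.0,0.0,2.5,0.0,3.0,-1.0],[0.0,0.0,0.0,3.0,0.0,4.0,-1.0]]
[[0.0,0.0,0.0,0.5,0.0,0.5,-1.0],[0.0,0.0,0.0,1.0,0.0,1.5,-1.0]]
```

>>> carry_out(motion=[[0,0,0,0.5,0,0.5,-1],[0,0,0,1,0,1.5,-1],[0,0,0,1.5,0,2,-1],[0,0,0,2,0,2.5,-1],[0,0,0,2.5,0,3,-1]])

```text
clock: 20.95
position: [579.2, 169.0, 94.0]
ee_rot: [-0.659, 0.67, 0.24, 0.244]
contact_force: [0.5, -0.4, -3.4]
gripper_width: 23.2
grasp_force: 60.9
```

>>> carry_out(motion=[[0,0,0,0.5,0,0.5,-1],[0,0,0,1,0,1,-1],[0,0,0,1.5,0,2,-1],[0,0,0,2,0,2.5,-1],[0,0,0,2.5,0,3,-1]])

```text
clock: 21.58
position: [579.3, 169.0, 90.2]
ee_rot: [-0.659, 0.67, 0.24, 0.244]
contact_force: [-0.8, -0.5, -1.9]
gripper_width: 23.5
grasp_force: 61.0
```

>>> carry_out(motion=[[0,0,0,1,0,1,-1],[0,0,0,2,0,2.5,-1],[0,0,0,2,0,2.5,-1],[0,0,0,2,0,2.5,-1]])

```text
clock: 22.08
position: [579.2, 169.1, 87.0]
ee_rot: [-0.659, 0.67, 0.24, 0.244]
contact_force: [-0.3, 0.1, -1.5]
gripper_width: 23.3
grasp_force: 61.0
```

Run:
```python
from h import *
where()
show("side","pics/s5.png",145,225,135,105,5.7,corners())
plan([(*tcp(*at((581,285,89.1),-140,0),10,89.1),-1,15)])
```

```text
t 22.07 tcp [579.2 169.1  87. ] blade [581.1 284.6  10.3] yaw 89.1 tilt x,y deg [-0.02  0.01] F [-0.3  0.1 -1.5] w 23.3 g 61.0 j [ 0.16  0.54 -0.07 -0.85 -1.01  0.31]
[[0.0,0.0,0.0,7.0,0.0,-6.0,-1.0],[0.0,0.0,0.0,14.5,0.0,-12.0,-1.0],[0.0,0.0,0.0,21.5,0.0,-18.0,-1.0],[0.0,0.0,0.0,28.5,0.0,-24.0,-1.0],[0.0,0.0,0.0,35.5,0.0,-30.0,-1.0]]
[[0.0,0.0,0.0,7.5,0.0,-6.0,-1.0],[0.0,0.0,0.0,14.5,0.0,-11.5,-1.0],[0.0,0.0,0.0,21.5,0.0,-17.5,-1.0],[0.0,0.0,0.0,29.0,0.0,-23.5,-1.0],[0.0,0.0,0.0,36.0,0.0,-29.5,-1.0]]
[[0.0,0.0,0.0,7.0,0.0,-6.0,-1.0],[0.0,0.0,0.0,14.5,0.0,-12.0,-1.0],[0.0,0.0,0.0,21.5,0.0,-18.0,-1.0],[0.0,0.0,0.0,28.5,0.0,-24.0,-1.0],[0.0,0.0,0.0,35.5,0.0,-30.0,-1.0]]
```

View pics/s5.png

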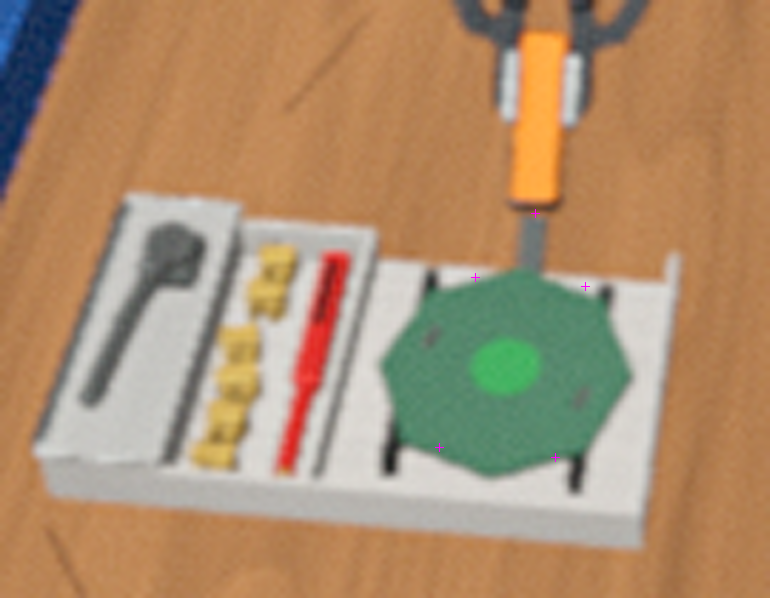

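The plate lies level on both rails, its centre at (506,366) against a rail middle near (501,378), so about 4 mm off. The wrist force is back to the empty-spatula value, so I'll draw the blade out.

>>> carry_out(motion=[[0,0,0,5,0,-4,-1],[0,0,0,12,0,-10,-1],[0,0,0,20,0,-17,-1],[0,0,0,28.5,0,-24,-1],[0,0,0,35.5,0,-30,-1]])

```text
clock: 22.75
position: [578.6, 121.5, 87.1]
ee_rot: [-0.659, 0.67, 0.24, 0.244]
contact_force: [-0.5, -0.4, -2.0]
gripper_width: 23.2
grasp_force: 61.0
```

>>> carry_out(motion=[[0,0,0,7.5,0,-6,-1],[0,0,0,14.5,0,-12,-1],[0,0,0,21.5,0,-18,-1],[0,0,0,29,0,-24,-1],[0,0,0,36,0,-30,-1]])

```text
clock: 23.38
position: [577.7, 75.1, 87.0]
ee_rot: [-0.659, 0.67, 0.24, 0.244]
contact_force: [-0.6, -0.0, -1.2]
gripper_width: 23.3
grasp_force: 61.0
```

>>> carry_out(motion=[[0,0,0,7,0,-6,-1],[0,0,0,14.5,0,-12,-1],[0,0,0,21.5,0,-18,-1],[0,0,0,28.5,0,-24,-1],[0,0,0,35.5,0,-30,-1]])

```text
clock: 24.0
position: [577.0, 28.7, 87.2]
ee_rot: [-0.659, 0.67, 0.24, 0.244]
contact_force: [-0.1, 0.4, -2.1]
gripper_width: 23.0
grasp_force: 61.0
```

Run:
```python
from h import *
where()
M=(398,-216)
plan([(*tcp(580,145,110,89.1),-1,4),(*tcp(*M,110,94),-1,14),(*tcp(*M,14,94),-1,6),(*tcp(*M,14,94),-1,1)])
```

```text
t 24.0 tcp [577.   28.7  87.2] blade [578.9 144.1  10.5] yaw 89.1 tilt x,y deg [-0.02  0.  ] F [-0.1  0.4 -2.1] w 23.0 g 61.0 j [-0.07  0.56 -0.05 -0.78 -1.15  0.46]
[[0.0,0.0,0.0,-16.0,-0.5,-19.0,-1.0],[0.0,0.0,0.0,-32.5,-0.5,-38.0,-1.0],[0.0,0.0,0.0,-48.5,-1.0,-56.5,-1.0],[0.0,0.0,0.0,-64.5,-1.0,-75.5,-1.0]]
[[-0.004,0.0,-0.005,20.0,12.0,-16.5,-1.0],[-0.008,0.0,-0.009,40.0,23.5,-33.5,-1.0],[-0.012,0.0,-0.014,59.5,35.5,-50.0,-1.0],[-0.016,0.0,-0.019,79.5,47.5,-67.0,-1.0],[-0.02,0.0,-0.023,99.5,59.5,-83.5,-1.0]]
[[-0.004,0.0,-0.005,19.5,12.5,-16.5,-1.0],[-0.008,0.0,-0.01,39.0,25.0,-33.0,-1.0],[-0.011,0.0,-0.015,58.5,38.0,-49.5,-1.0],[-0.015,0.0,-0.019,78.5,50.5,-65.5,-1.0],[-0.019,0.0,-0.024,98.0,63.0,-82.0,-1.0]]
[[-0.004,0.0,-0.005,19.0,13.5,-16.5,-1.0],[-0.008,0.0,-0.009,38.5,27.0,-32.5,-1.0],[-0.012,0.0,-0.014,58.0,40.5,-49.0,-1.0],[-0.016,0.0,-0.019,77.0,54.0,-65.0,-1.0]]
[[0.0,0.0,0.0,10.5,0.0,12.5,-1.0],[0.0,0.0,0.0,20.5,0.0,24.5,-1.0],[0.0,0.0,0.0,31.0,0.0,37.0,-1.0],[0.0,0.0,0.0,41.0,0.0,49.0,-1.0],[0.0,0.0,0.0,51.5,0.0,61.5,-1.0]]
[[0.0,0.0,0.0,10.5,0.0,12.0,-1.0]]
[[0.0,0.0,0.0,0.0,0.0,0.0,-1.0]]
```

Run:
```python
from h import *
M=(398,-216)
plan([(*tcp(580,145,120,89.1),-1,4),(*tcp(400,-10,120,94),-1,8),(*tcp(*M,120,94),-1,7),(*tcp(*M,14,94),-1,5)])
```

```text
[[0.0,0.0,0.0,-17.5,-0.5,-21.0,-1.0],[0.0,0.0,0.0,-35.5,-0.5,-41.5,-1.0],[0.0,0.0,0.0,-53.0,-1.0,-62.5,-1.0],[0.0,0.0,0.0,-71.0,-1.0,-83.5,-1.0]]
[[-0.007,0.0,-0.008,15.0,21.0,-12.5,-1.0],[-0.014,0.0,-0.016,30.0,42.0,-25.0,-1.0],[-0.021,0.0,-0.025,45.0,63.0,-38.0,-1.0],[-0.028,0.0,-0.033,60.5,83.5,-50.5,-1.0],[-0.034,0.0,-0.041,75.5,104.5,-63.0,-1.0]]
[[-0.007,0.0,-0.008,14.0,22.0,-12.0,-1.0],[-0.014,0.0,-0.016,28.5,44.0,-24.0,-1.0],[-0.021,0.0,-0.025,42.5,66.0,-36.0,-1.0]]
[[0.0,0.0,0.0,22.5,2.5,-19.0,-1.0],[0.0,0.0,0.0,45.0,4.5,-37.5,-1.0],[0.0,0.0,0.0,67.5,7.0,-56.5,-1.0],[0.0,0.0,0.0,90.0,9.5,-75.5,-1.0],[0.0,0.0,0.0,112.5,11.5,-94.0,-1.0]]
[[0.0,0.0,0.0,22.5,2.5,-19.0,-1.0],[0.0,0.0,0.0,45.0,5.0,-37.5,-1.0]]
[[0.0,0.0,0.0,13.5,0.0,16.0,-1.0],[0.0,0.0,0.0,27.0,0.0,32.5,-1.0],[0.0,0.0,0.0,41.0,0.0,48.5,-1.0],[0.0,0.0,0.0,54.5,0.0,65.0,-1.0],[0.0,0.0,0.0,68.0,0.0,81.0,-1.0]]
```

>>> carry_out(motion=[[0,0,0,-17.5,-0.5,-21,-1],[0,0,0,-35.5,-0.5,-41.5,-1],[0,0,0,-53,-1,-62.5,-1],[0,0,0,-71,-1,-83.5,-1]])

```text
clock: 24.5
position: [577.8, 29.7, 197.6]
ee_rot: [-0.659, 0.67, 0.24, 0.244]
contact_force: [0.4, -0.9, -0.7]
gripper_width: 23.3
grasp_force: 61.1
```

>>> carry_out(motion=[[-0.007,0,-0.008,15,21,-12.5,-1],[-0.014,0,-0.016,30,42,-25,-1],[-0.021,0,-0.025,45,63,-38,-1],[-0.028,0,-0.033,60.5,83.5,-50.5,-1],[-0.034,0,-0.041,75.5,104.5,-63,-1]])

```text
clock: 25.12
position: [471.2, -67.5, 196.7]
ee_rot: [0.677, -0.652, -0.246, -0.237]
contact_force: [0.6, -1.1, -2.0]
gripper_width: 23.3
grasp_force: 61.2
```

>>> carry_out(motion=[[-0.007,0,-0.008,14,22,-12,-1],[-0.014,0,-0.016,28.5,44,-24,-1],[-0.021,0,-0.025,42.5,66,-36,-1]])

```text
clock: 25.5
position: [407.4, -125.6, 197.0]
ee_rot: [0.687, -0.641, -0.25, -0.233]
contact_force: [0.4, 0.7, -1.8]
gripper_width: 23.5
grasp_force: 61.3
```

>>> carry_out(motion=[[0,0,0,22.5,2.5,-19,-1],[0,0,0,45,4.5,-37.5,-1],[0,0,0,67.5,7,-56.5,-1],[0,0,0,90,9.5,-75.5,-1],[0,0,0,112.5,11.5,-94,-1]])

```text
clock: 26.12
position: [406.9, -273.1, 196.6]
ee_rot: [0.687, -0.641, -0.25, -0.233]
contact_force: [-0.0, 0.2, -1.6]
gripper_width: 23.5
grasp_force: 61.2
```

>>> carry_out(motion=[[0,0,0,22.5,2.5,-19,-1],[0,0,0,45,5,-37.5,-1]])

```text
clock: 26.38
position: [406.0, -331.8, 196.3]
ee_rot: [0.687, -0.641, -0.25, -0.233]
contact_force: [0.9, -0.3, -1.3]
gripper_width: 23.0
grasp_force: 61.2
```

>>> carry_out(motion=[[0,0,0,13.5,0,16,-1],[0,0,0,27,0,32.5,-1],[0,0,0,41,0,48.5,-1],[0,0,0,54.5,0,65,-1],[0,0,0,68,0,81,-1]])

```text
clock: 27.0
position: [406.0, -330.4, 89.1]
ee_rot: [0.687, -0.641, -0.25, -0.233]
contact_force: [0.4, 0.4, -1.6]
gripper_width: 23.0
grasp_force: 61.2
```

>>> carry_out(motion=[[0,0,0,0,0,0,-1],[0,0,0,0,0,0,-1]])

```text
clock: 27.25
position: [406.3, -331.0, 90.9]
ee_rot: [0.688, -0.641, -0.25, -0.233]
contact_force: [-0.0, 0.3, -0.8]
gripper_width: 23.3
grasp_force: 61.1
```

Run:
```python
from h import *
where()
plan([(*tcp(398,-216,4.,94),-1,5)])
```

```text
t 27.25 tcp [ 406.3 -331.    90.9] blade [ 398.2 -215.8   14.1] yaw 94.0 tilt x,y deg [-0.06 -0.03] F [-0.   0.3 -0.8] w 23.3 g 61.1 j [-0.67  0.65  0.05 -0.49 -1.49  0.92]
[[0.0,0.0,0.0,1.5,0.0,1.5,-1.0],[0.0,0.0,0.0,2.5,0.0,3.0,-1.0],[0.0,-0.001,0.0,4.0,0.0,4.5,-1.0],[0.0,-0.001,0.001,5.5,0.0,6.0,-1.0],[0.0,-0.001,0.001,7.0,0.5,7.5,-1.0]]
```

>>> carry_out(motion=[[0,0,0,1.5,0,1.5,-1],[0,0,0,2.5,0,3,-1],[0,0,0,4,0,4.5,-1],[0,0,0,5.5,0,6,-1],[0,0,0,7,0,7.5,-1]])

```text
clock: 27.88
position: [406.1, -331.4, 80.9]
ee_rot: [0.688, -0.64, -0.25, -0.233]
contact_force: [0.5, -1.3, 7.0]
gripper_width: 23.3
grasp_force: 62.1
```

>>> carry_out(motion=[[0,0,0,0,0,0,-1],[0,0,0,0,0,0,-1]])

```text
clock: 28.12
position: [406.1, -331.3, 81.0]
ee_rot: [0.688, -0.641, -0.25, -0.233]
contact_force: [-0.9, -0.5, 4.9]
gripper_width: 23.3
grasp_force: 61.9
```

Run:
```python
from h import *
where()
```

```text
t 28.12 tcp [ 406.1 -331.3   81. ] blade [ 398.  -216.1    4.4] yaw 94.0 tilt x,y deg [-0.02 -0.03] F [-0.9 -0.5  4.9] w 23.3 g 61.9 j [-0.67  0.66  0.04 -0.5  -1.48  0.93]
```

The blade is in contact with the mat and level. I'll release it and back off along the handle.

>>> carry_out(motion=[[0,0,0,0,0,0,0],[0,0,0,0,0,0,0.3],[0,0,0,0,0,0,0.3],[0,0,0,0,0,0,0.3]])

```text
clock: 28.62
position: [406.0, -331.1, 80.1]
ee_rot: [0.687, -0.641, -0.25, -0.233]
contact_force: [0.4, -0.7, 0.2]
gripper_width: 55.5
grasp_force: 0.0
```

>>> carry_out(motion=[[0,0,0,0,0,-10,0.3],[0,0,0,0,0,-30,0.3],[0,0,0,0,0,-55,0.3],[0,0,0,0,0,-85,0.3],[0,0,0,0,0,-110,0.3]])

```text
clock: 29.25
position: [411.1, -403.0, 166.1]
ee_rot: [0.688, -0.641, -0.249, -0.233]
contact_force: [0.3, -0.1, -0.8]
gripper_width: 55.6
grasp_force: 0.0
```

>>> carry_out(motion=[[0,0,0,0,0,-10,0.3],[0,0,0,0,0,-10,0.3],[0,0,0,0,0,-10,0.3]])

```text
clock: 29.62
position: [411.2, -407.3, 171.5]
ee_rot: [0.687, -0.641, -0.251, -0.233]
contact_force: [-0.2, -0.7, -0.1]
gripper_width: 55.2
grasp_force: 0.0
```

Run:
```python
from h import *
where()
a=cv2.resize(get_image("side")["color"][90:360,130:400],None,fx=2.2,fy=2.2,interpolation=cv2.INTER_CUBIC); cv2.imwrite("pics/end.png",a)
```

```text
t 29.62 tcp [ 411.2 -407.3  171.5] blade [ 403.  -292.    95.1] yaw 94.0 tilt x,y deg [0.08 0.05] F [-0.2 -0.7 -0.1] w 55.2 g 0.0 j [-0.75  0.66  0.29 -0.46 -1.73  0.87]
```

View pics/end.png

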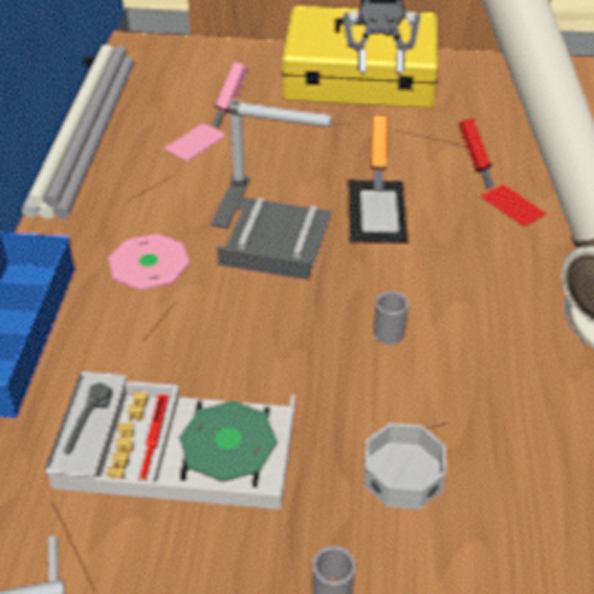

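The plate sits centred on the tray rails at (228,440), the spatula stands flat on its mat at (379,211), and nothing else has moved. I'll hand it in.

```bash
python3 -c "
from bench import *
print(job_done())"
```

```text
the job is handed in; nothing more can be done
None
```

I set the green plate centred and level on the tray's rubber rails, put the spatula back flat on its mat with the other parts undisturbed in the last picture, and handed the job in at about 30 s; no verdict came back.

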